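# Square up the boot-oil can and put its dauber back

## Task

First turn the boot-oil can where it stands in its drip tray, keeping it upright, until its spout points straight out along the tray's lip so that it drips there. Then draw the dauber out of the little tilted tin and push it down into the can's neck until its cork collar sits flat on the rim, with the spout still pointing along the lip. Leave the other things on the rack where they are.

Things in the scene. Friction and masses are not known exactly. Their poses are not given: they have to be found in the camera images.
- oil_can: tin oil can, loose, in the drip tray. Origin: centre of its underside; z up, +x the way its spout points. Barrel 90 mm across and 70 mm tall, cone shoulder up to 95 mm, then a straight neck 27 mm across (bore 19 mm, hollow to the can's floor), rim at 140 mm. One spout, 12 mm thick, rises from the shoulder to its tip 100 mm out and 104 mm up. 0.3 to 0.65 kg
- can_mouth (a point): centre of the can's neck rim, 140 mm above the can's underside
- spout_tip (a point): tip of the can's spout, 100 mm from the can's axis along its +x, 104 mm above its underside
- drip_tray: dark steel round drip tray, fixed, 139 mm across, floor 4 mm thick, rim 12 mm tall, with a single straight lip (open channel, 38 mm wide inside) running out along its +x to 133 mm from the centre. Origin: centre of its underside, on the rack's top; z up
- tray_lip (a point): middle of the lip's floor, 100 mm from the tray's centre along its +x
- dauber: wooden dauber (rod with handle), loose, 170 mm long. Origin: tip of its stem; +z along its axis to the handle. Round stem 11 mm thick from 0 to 95 mm with a round tip; cork collar 34 mm across from 95 to 103 mm; round handle 24 mm thick from 103 to 170 mm (grip it at about 137 mm). 60 g. At first the stem is in the tilted tin up to the collar, leaning 35 degrees from vertical
- dauber_collar (a point): centre of the underside of the dauber's collar, 95 mm up from the tip of the stem
- holder: small tin on a steel pivot, wooden foot 130 x 140 mm; fixed; its tin (60 x 76 x 100 mm) is tipped 35 degrees towards its own -x, roughly to the left as the robot sees it, highest corner 135 mm up. Origin: centre of the foot's underside; z up, y along the pivot. Its one 14 mm square hole follows the tilted axis and goes 100 mm deep: draw the dauber out along its axis
- holder_mouth (a point): centre of the mouth of the hole in the tilted tin, 29 mm towards the holder's -x and 116 mm up
- polish_tin: round flat steel polish tin, 76 mm across, 28 mm tall, stands between the tray and the holder; not part of the job
- shoe_brush: wooden shoe brush, 55 x 150 x 42 mm, bristles down, near the middle of the top; not part of the job
- shoe_tree_a: unvarnished shoe tree, about 200 mm long, 70 mm tall, at the robot's left; not part of the job
- shoe_tree_b: the other shoe tree of the pair, same size, beside the first; not part of the job
- boot_jack: cast-iron boot jack shaped like a beetle, about 210 mm long, 48 mm tall, at the back; not part of the job
- clog: wooden clog painted yellow, about 250 mm long, 70 mm tall, at the robot's right; not part of the job
Things that resemble listed ones, but are neither listed nor needed, are in the scene too. What is shaped like the oil_can but turquoise is not meant. Leave any green look-alike of the dauber alone.

How it is judged:
By the outcome, as a careful person would: the job done as asked, in the order asked, and still so for the second after the job is handed in, with the robot touching nothing.
It also fails if it takes over 54 s, if anything falls off the work surface, if the arm or the gripper's body presses on something with over 40 N, if the wrist force passes 120 N, or if a joint passes its speed limit or range.

## Robot

A 6-joint arm with a two-finger parallel gripper is mounted at the origin on the work surface. World frame = base frame: x ahead of the robot, y to its left, z up, the work surface at z = 0. Lengths are in mm, angles in degrees, forces in N, time in s.
With the tool pointing down it reaches from about 350 to 850 mm from the base axis. Payload 8.1 kg.
Tool frame: the origin (TCP) lies between the finger pads; the fingertips stand 11 mm ahead of it and the grasp point (between the pads) lies 8 mm behind it; z points along the fingers, y is the line along which they close (so a half turn about z gives the same grasp; the last joint's range is limited). The gripper opens to 85 mm and grips with 20 to 120 N. Pads are 22 mm wide; open, the fingers measure 114 mm over their backs; the gripper's body (76 mm by 85 mm) begins 54 mm behind the grasp point. The pads swing forward as they close: fully open they stand 13 mm farther back than shut.
Start: joints at [-73.705, 7.471, 85.268, -0, 87.261, -4.893], TCP at [216.877, -559.437, 242.292] pointing down, gripper open.
Joint ranges: [-169.43, 169.43], [-51.17, 129.36], [1.28, 143.12], [-76.62, 256.62], [0, 156.53], [-152.29, 152.29]. Speed limits (degrees/s): [136.94, 136.94, 159.86, 180, 180, 180].

## Interface

Orientations are given as [roll, pitch, yaw] about the fixed x, y, z axes, in that order (R = Rz(yaw) Ry(pitch) Rx(roll)).
In Python, from bench import r, snapshot, get_calibration gives the robot as it stands.
- The arm moves only by the tool step_arm, never from a script. Its argument "rows" is a list of rows, each a list of 2 entries, a list of its own where there are three numbers: the shift along the tool's x, y, z in mm, then the turn about the tool's z in degrees. In form: [[[tx, ty, tz], yaw], ...]. A call has 1 to 12 rows; each row is the pose to reach, as a shift and turn from the pose commanded when the call began, along the tool's axes at that moment; what a row does not reach only later rows make up. A row lasts 1/10 s, in which the tool goes at most 50 mm and 8.59 degrees, less where a joint would pass 70% of its speed; a pose out of reach is approached as far as the arm can. A call with a gripper value outside its range is refused whole. "fingers" is the opening, from 0 (shut) to 1 (fully open), set as the call begins (left out, the last holds). The fingers move at their own pace and stop on an object; "squeeze" is the grip in N (left out, the last holds). Time passes only in rows, so rows that repeat a pose let the fingers close. It gives the time, the measured TCP pose, the force, the opening and the grip force at its end, in the units of the state.
- r.sense(): the state, without advancing time (a new reading comes with each control period).
- snapshot(name): name is "scene" or "top" or "wrist"; returns the picture (480x640x3 uint8, blue, green, red); there is no depth.
- get_calibration(name): a dict with "fovy" (degrees; the focal length in pixels is half the picture's height over the tangent of half this angle, whatever the lens; pixels are square), "cx", "cy" (the principal point, pixels), "eye" and "orientation" of the camera in the world. Camera axes: x right, y up, looking along -z (the intrinsics and any distortion apply to the point x, -y, -z); pixel columns grow to the right and rows downward; lengths in mm; the calibration is good to about 2 mm. A picture is of the moment at which its call begins: read the wrist's pose just before it. get_calibration takes no time and is no camera call; for the wrist camera it gives the pose at the moment of the call.
- r.hand_in(): hands the job in; it is judged then, once.
The state is a dict: "time": time; "joint_pos": joint angles; "qd": joint speeds; "joint_efforts": joint torques, N m; "tool_pos": TCP position; "tcp_rot": TCP orientation; "ft_force": force on the tool from outside, world axes, zero at the start; "wrist_torque": the same for the moment, N m; "finger_gap": finger opening in mm; "grip_force": force on a finger pad.
Only numpy, scipy, OpenCV 4.12 (cv2) and the standard library are available. Lean on these libraries where they do the work, as an engineer would, in place of code of your own. Each camera call takes 0.05 s, during which the arm holds its last target. There are 200 camera calls.

## Working session

There is one attempt and no reset: what is moved stays moved. The work goes in short steps, Python scripts to look and compute and a tool call to move; the robot and the scene stay as the last step left them, time stands still between calls to the robot, and variables do not carry over. Pictures are saved under pics/ and viewed, at most 10 in all, crops included, and the job is handed in when it is done.

Besides the shell and the picture viewer there is one more tool, called after "Request:" by a JSON object that holds its "api" and its "payload", one argument or row to a line. step_arm: Moves the arm, as the interface text tells. Its arguments: {"type":"object","properties":{"rows":{"type":"array"},"fingers":{"type":"number"},"squeeze":{"type":"number"}},"required":["rows"]}

```bash
ls; mkdir -p pics; python3 - <<'E'
from bench import r,snapshot,get_calibration
import cv2
for n in("scene","top"):
    print(n,get_calibration(n)); cv2.imwrite(f"pics/{n}0.png",snapshot(n))
print(get_calibration("wrist"))
print(r.sense())
E
```

```text
pics
scene {'fovy': 53.961293917131094, 'cx': 323.9216555193084, 'cy': 239.05913096064322, 'eye': array([ 952.02084666, -716.4844773 , 1130.30458892]), 'orientation': array([39.66899544, -0.16144433, 27.94035677])}
top {'fovy': 50.780193789056554, 'cx': 325.02240713255026, 'cy': 236.11310293898174, 'eye': array([ 439.89942696,   27.02138487, 1234.23970435]), 'orientation': array([  4.9030381 ,  -1.17814505, -89.91682207])}
{'fovy': 63.612236157978636, 'cx': 315.1349226930112, 'cy': 241.21588037533166, 'eye': array([ 295.18432082, -529.72568521,  372.34715066]), 'orientation': array([-1.87198136e+01,  6.11913187e-02, -6.88026473e+01])}
{'time': 0.1, 'joint_pos': array([-7.37036355e+01,  7.51141098e+00,  8.53250574e+01,  1.45647807e-05,
        8.72628486e+01, -4.89298576e+00]), 'qd': array([ 0.03838775, -0.05999956, -0.15282171,  0.03366448,  0.0889789 ,
       -0.04861687]), 'joint_efforts': array([ 9.38984449e-04, -5.70947993e+01, -5.01943767e+01, -2.10568442e-04,
        8.08046112e-03,  2.21807102e-05]), 'tool_pos': array([ 216.75182685, -558.94538105,  241.32342539]), 'tcp_rot': array([-1.79901046e+02, -8.48572930e-03,  2.11893423e+01]), 'ft_force': array([-0.11617947, -0.00767631,  0.54978844]), 'wrist_torque': array([-0.00501339,  0.04445024,  0.00627558]), 'grip_force': 0.0, 'finger_gap': 85.11691753363327}
```

View pics/scene0.png

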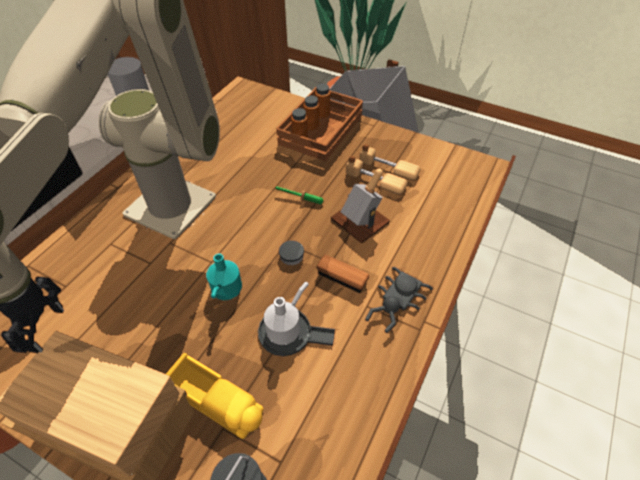

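View pics/top0.png

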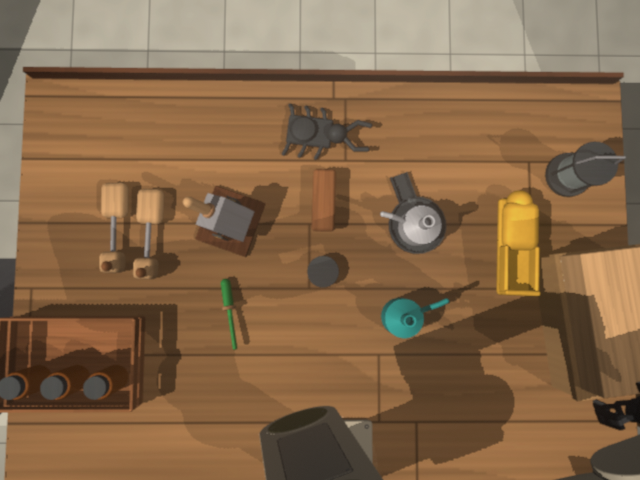

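The scene view shows the grey can at (280,320) with the lip pointing right. In the top view the can's neck is at (428,222), the spout tip at (384,213), the lip end at (401,178) and the dauber at (187,202)-(210,212). Next I'll enlarge both areas.

```bash
cat > h.py <<'E'
import numpy as np,cv2
from scipy.spatial.transform import Rotation as R
from bench import r,snapshot,get_calibration
def ray(c,u,v):
    f=240/np.tan(np.radians(c["fovy"]/2))
    d=np.array([(u-c["cx"])/f,-(v-c["cy"])/f,-1])
    return np.array(c["eye"]),R.from_euler("xyz",c["orientation"],degrees=True).apply(d)
def onz(c,u,v,z):
    e,d=ray(c,u,v); return e+d*(z-e[2])/d[2]
def proj(c,p):
    f=240/np.tan(np.radians(c["fovy"]/2))
    q=R.from_euler("xyz",c["orientation"],degrees=True).inv().apply(np.array(p)-c["eye"])
    return c["cx"]+f*q[0]/-q[2],c["cy"]-f*q[1]/-q[2]
def tri(obs):
    A=np.zeros((3,3));b=np.zeros(3)
    for c,u,v in obs:
        e,d=ray(c,u,v);d=d/np.linalg.norm(d);P=np.eye(3)-np.outer(d,d);A+=P;b+=P@e
    return np.linalg.solve(A,b)
E
python3 - <<'E'
import cv2,numpy as np
t=cv2.imread("pics/top0.png");s=cv2.imread("pics/scene0.png")
def c(i,x,y):return cv2.resize(i[y:y+100,x:x+130],None,fx=3,fy=3,interpolation=cv2.INTER_CUBIC)
a=np.vstack([np.hstack([c(t,360,165),c(t,170,165)]),np.hstack([c(s,245,265),c(s,310,155)])])
cv2.imwrite("pics/m.png",a)
E
```

```text
(no output)
```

View pics/m.png

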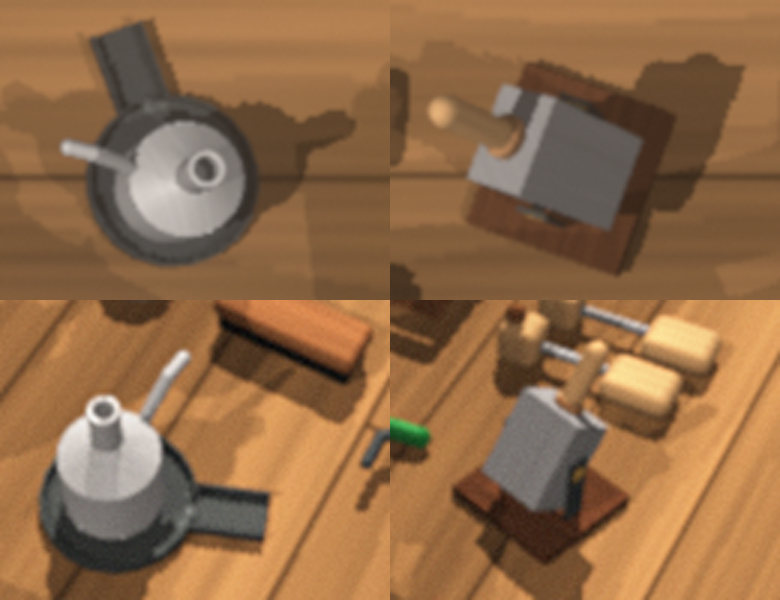

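The crops give these positions:

| Point | Top view | Scene view |
|---|---|---|
| Can's neck rim | (428.7,221.7) | (279.3,302) |
| Spout tip | (381.7,214) | (306.3,283) |
| Tray centre | (417.7,225.3) | |
| Lip end | (400.3,174.7) | |
| Dauber end | (186.7,202.3) | (379.3,170) |
| Dauber collar | (210.7,210) | |

```bash
python3 - <<'E'
from h import *
np.set_printoptions(precision=1,suppress=True)
T=get_calibration("top");S=get_calibration("scene")
m=onz(T,428.7,221.7,144);s=onz(T,381.7,214,108);tr=onz(T,417.7,225.3,12);l=onz(T,400.3,174.7,12)
print("mouth",m,tri([(T,428.7,221.7),(S,279.3,302)]),onz(S,279.3,302,144))
print("spout",s,tri([(T,381.7,214),(S,306.3,283)]),np.hypot(*(s-m)[:2]),np.degrees(np.arctan2(*(s-m)[1::-1])))
print("tray",tr,"lip",l,np.hypot(*(l-tr)[:2]),np.degrees(np.arctan2(*(l-tr)[1::-1])))
e=tri([(T,186.7,202.3),(S,379.3,170)]);k=tri([(T,210.7,210),(S,371,190)])
print("dauber end",e,"collar",k,np.linalg.norm(e-k),np.degrees(np.arccos((e-k)[2]/np.linalg.norm(e-k))),np.degrees(np.arctan2(*(e-k)[1::-1])))
print("foot",[onz(T,170+(x-390)/3,165+y/3,15) for x,y in((527,62),(676,112),(620,274),(467,222))])
E
```

```text
mouth [ 565.7 -221.2  144. ] [ 567.  -220.7  142.6] [ 568.6 -220.7  144. ]
spout [ 586.9 -123.5  108. ] [ 587.2 -122.4  111.7] 99.99265786700786 77.77165118627109
tray [ 572.  -224.1   12. ] lip [ 697.  -182.9   12. ] 131.60560711379944 18.23593154410546
dauber end [602.7 297.2 176.5] collar [595.6 258.9 122.6] 66.55993921732778 35.89840703829654 79.44986409029278
foot [array([666.8, 268.1,  15. ]), array([626.4, 147.2,  15. ]), array([495.1, 190.5,  15. ]), array([536.6, 313.5,  15. ])]
```

Mouth, spout, tray and dauber all agree with the given sizes. A wooden block stands near the gripper's path, so I'll check it before moving.

```bash
python3 - <<'E'
from h import *
t=cv2.imread("pics/top0.png");s=cv2.imread("pics/scene0.png")
def c(i,x,y):return cv2.resize(i[y:y+200,x:x+200],(400,400),interpolation=cv2.INTER_CUBIC)
cv2.imwrite("pics/b.png",np.hstack([c(t,440,235),c(s,0,280)]))
E
```

```text
(no output)
```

View pics/b.png

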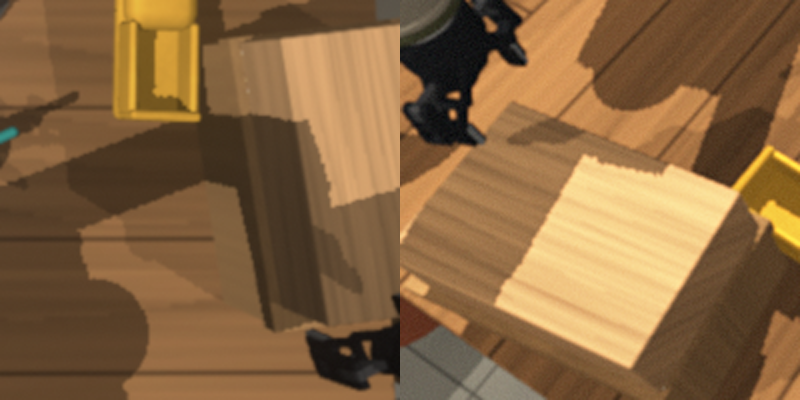

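The block's top face shows corners at top (580,255) and (602.5,397.5), which are scene (172,376) and (55,331).

```bash
python3 - <<'E'
from h import *
T=get_calibration("top");S=get_calibration("scene")
print(tri([(T,580,255),(S,172,376)]),tri([(T,602.5,397.5),(S,55,331)]))
# start -> can grasp above: tool-frame shift
R0=R.from_euler("xyz",[180,0,21.19],degrees=True)
for p in([300,-440,260],[566.5,-221,240],[566.5,-221,120]):print(R0.inv().apply(np.array(p)-[216.877,-559.437,242.292]))
E
```

```text
[ 492.97237389 -510.91914776  215.69618637] [ 206.15709982 -547.43798559  214.93683456]
[120.67471468 -81.31570166 -17.708     ]
[ 448.31596787 -189.17885202    2.292     ]
[ 448.31596787 -189.17885202  122.292     ]
```

Request:
{"api": "step_arm", "payload": {
  "rows": [
    [[0,0,-30],0],
    [[20,-40,-35],-5],
    [[55,-75,-30],-13],
    [[100,-90,-20],-21],
    [[150,-105,-10],-29],
    [[200,-120,0],-37],
    [[250,-135,0],-45],
    [[300,-147,0],-53],
    [[348,-160,0],-56.6],
    [[398,-175,0],-56.6],
    [[448,-189,0],-56.6],
    [[448,-189,0],-56.6]
  ]
}}

```text
time: 1.3
tool_pos: [569.0, -217.4, 241.4]
tcp_rot: [-180.0, -0.1, 78.0]
ft_force: [-0.2, 0.3, -1.2]
finger_gap: 85.5
grip_force: 0.0
```

```bash
python3 - <<'E'
from h import *
c=get_calibration("wrist");im=snapshot("wrist");cv2.imwrite("pics/w1.png",im);np.save("w1.npy",c,allow_pickle=True)
print(r.sense()["tool_pos"],r.sense()["tcp_rot"],c)
for p in([566.5,-221,144],[586.9,-123.5,108],[572,-224,4],[697,-183,12]):print(proj(c,p))
E
```

```text
[ 568.92708988 -217.56784631  241.30745147] [-1.79964937e+02 -8.90068823e-02  7.80274524e+01] {'fovy': 63.612236157978636, 'cx': 315.1349226930112, 'cy': 241.21588037533166, 'eye': array([ 587.55042043, -137.2195484 ,  372.56257952]), 'orientation': array([-1.86560289e+01,  1.46752399e-02, -1.19765285e+01])}
(np.float64(310.14509288997107), np.float64(254.96494342676618))
(np.float64(309.77098110255383), np.float64(88.5359681131801))
(np.float64(318.0988466487442), np.float64(205.93069250335242))
(np.float64(444.62264984358), np.float64(136.41628584236227))
```

View pics/w1.png

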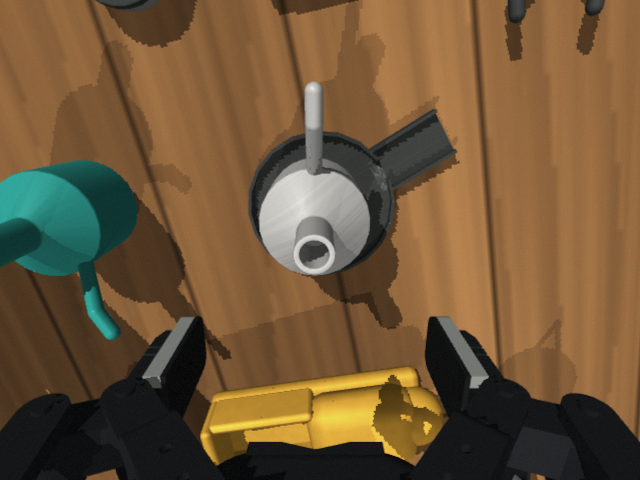

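The wrist view shows the rim at (314.5,254.5), the spout tip end at (313,89), and the lip end corners at (434,112) and (456,156). These are within a few px of the prediction.

```bash
python3 - <<'E'
from h import *
np.set_printoptions(precision=1,suppress=True)
c=np.load("w1.npy",allow_pickle=True).item()
m=onz(c,314.5,254.5,144);s=onz(c,313,89,108);a=onz(c,434,112,12);b=onz(c,456,156,12);l=(a+b)/2
az=lambda d:np.degrees(np.arctan2(d[1],d[0]))
print(m,s,az(s-m),np.linalg.norm((s-m)[:2]),"lip",l,az(l-m),"perp",az(a-b)-90,np.linalg.norm(a-b))
tr=onz(c,321,205,12);print("tray",tr,az(l-tr),np.linalg.norm((l-tr)[:2]))
print(r.sense()["tool_pos"])
E
```

```text
[ 569.3 -221.3  144. ] [ 588.9 -124.2  108. ] 78.58394031183781 99.02680936908529 lip [ 697.7 -181.3   12. ] 17.26840536847965 perp 20.042913506770333 45.051954534096176
tray [ 575.2 -221.8   12. ] 18.284602274500177 128.9655954553426
[ 568.9 -217.6  241.3]
```

Request:
{"api": "step_arm", "payload": {
  "rows": [
    [[-3.5,0,40],0],
    [[-3.5,0,80],0],
    [[-3.5,0,105],0],
    [[-3.5,0,122],0],
    [[-3.5,0,122],0]
  ]
}}

```text
time: 1.85
tool_pos: [563.2, -224.4, 117.1]
tcp_rot: [-179.7, -0.1, 77.7]
ft_force: [-0.1, -0.5, -0.2]
finger_gap: 85.2
grip_force: 0.0
```

Request:
{"api": "step_arm", "payload": {
  "rows": [
    [[0,0,0],0],
    [[0,0,0],0],
    [[0,0,0],0],
    [[0,0,0],0],
    [[0,0,0],0],
    [[0,0,0],0],
    [[0,0,0],0],
    [[0,0,0],0]
  ],
  "fingers": 0,
  "squeeze": 30
}}

```text
time: 2.65
tool_pos: [566.5, -225.3, 122.6]
tcp_rot: [179.8, 0.1, 77.8]
ft_force: [-2.3, -0.2, 6.9]
finger_gap: 38.0
grip_force: 29.5
```

Gap 38 mm rather than 27, so I need to look.

```bash
python3 - <<'E'
from h import *
s=r.sense();print(s["tool_pos"],s["tcp_rot"],s["finger_gap"],s["grip_force"],s["ft_force"])
w=snapshot("wrist");t=snapshot("scene")
a=np.hstack([cv2.resize(w[120:420,170:470],(400,400)),cv2.resize(t[240:370,220:350],(400,400),interpolation=cv2.INTER_CUBIC)])
cv2.imwrite("pics/g1.png",a)
s=r.sense();print(s["tool_pos"],s["finger_gap"])
E
```

```text
[ 566.49384823 -225.27922621  122.64255392] [1.79841966e+02 5.56638272e-02 7.77975339e+01] 38.049328866313544 29.50562921425444 [-2.3457943  -0.15176361  6.92172514]
[ 566.48440939 -225.30461147  122.62384813] 38.307625015244476
```

View pics/g1.png

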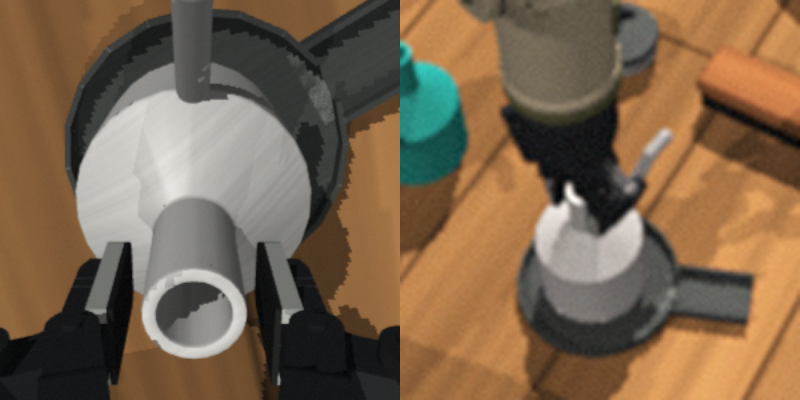

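The fingers are centred on the neck but stopped at 38 mm, and the +7 N vertical force suggests the tips rest on the cone shoulder. I'll raise a little and let them close.

Request:
{"api": "step_arm", "payload": {
  "rows": [
    [[0,0,-4],0],
    [[0,0,-8],0],
    [[0,0,-8],0],
    [[0,0,-8],0],
    [[0,0,-8],0]
  ]
}}

```text
time: 3.25
tool_pos: [565.3, -224.6, 127.9]
tcp_rot: [-180.0, -0.0, 77.8]
ft_force: [0.3, -0.8, -2.2]
finger_gap: 38.0
grip_force: 29.3
```

Request:
{"api": "step_arm", "payload": {
  "rows": [
    [[0,0,2],5],
    [[0,0,2],10],
    [[0,0,2],16],
    [[0,0,2],22],
    [[0,0,2],28],
    [[0,0,2],34],
    [[0,0,2],40],
    [[0,0,2],46],
    [[0,0,2],52],
    [[0,0,2],57],
    [[0,0,2],60],
    [[0,0,2],60]
  ]
}}

```text
time: 4.45
tool_pos: [565.3, -224.6, 125.9]
tcp_rot: [-180.0, 0.0, 17.7]
ft_force: [-0.2, -0.9, -4.1]
finger_gap: 37.6
grip_force: 29.4
```

```bash
python3 - <<'E'
from h import *
s=r.sense();print(s["tool_pos"],s["tcp_rot"],s["finger_gap"],s["grip_force"],s["ft_force"])
c=get_calibration("wrist");w=snapshot("wrist");np.save("w2.npy",c,allow_pickle=True)
cv2.imwrite("pics/w2.png",w)
for p in([568,-221,144],[697,-183,12],[663,-189,108]):print(proj(c,p))
E
```

```text
[ 565.33227571 -224.61525719  125.89352292] [-1.79973096e+02  2.63787195e-02  1.77433406e+01] 37.60692434127959 29.390657278709114 [-0.22123977 -0.87354066 -4.12759604]
(np.float64(304.91236044627226), np.float64(356.92243909406295))
(np.float64(314.44906431624185), np.float64(6.424553424364092))
(np.float64(300.69474090160736), np.float64(48.9445619242351))
```

View pics/w2.png

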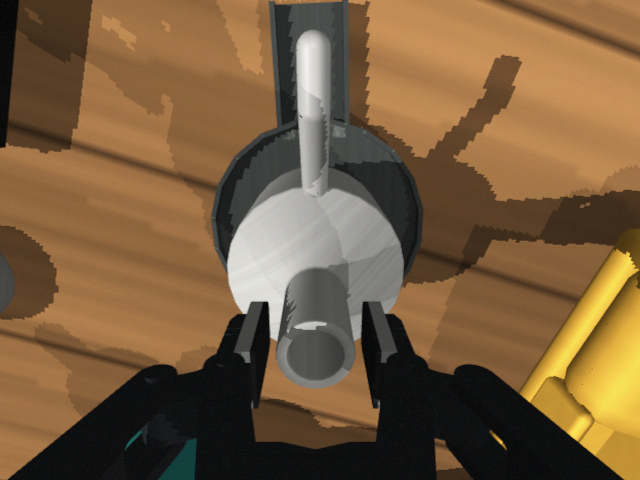

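The wrist view shows the can turned in place. The rim is at (316,357), the spout end at (313,36), and the lip walls run from (272|347,5) to (279|346,120).

```bash
python3 - <<'E'
from h import *
np.set_printoptions(precision=1,suppress=True)
c=np.load("w2.npy",allow_pickle=True).item()
az=lambda d:np.degrees(np.arctan2(d[1],d[0]))
m=onz(c,316,357,144);s=onz(c,313,38,108)
l=lambda u,v:onz(c,u,v,12)
print("mouth",m,"spout",s,az(s-m),np.linalg.norm((s-m)[:2]))
print("lip edges",az(l(272,5)-l(279,120)),az(l(347,5)-l(346,120)), "mid",(l(272,5)+l(347,5))/2,np.linalg.norm(l(272,5)-l(347,5)))
print("tray",(l(217,215)+l(422,215))/2)
T=get_calibration("top");t=snapshot("top");cv2.imwrite("pics/t2.png",cv2.resize(t[155:275,350:480],None,fx=4,fy=4,interpolation=cv2.INTER_CUBIC))
E
```

```text
mouth [ 569.1 -224.6  144. ] spout [ 667.6 -192.   108. ] 18.32036825554971 103.6795289076714
lip edges 19.68543921577073 18.699736309824722 mid [ 696.8 -180.2   12. ] 41.510398877202455
tray [ 584.4 -222.5   12. ]
```

Request:
{"api": "step_arm", "payload": {
  "rows": [
    [[0,0,0],0],
    [[0,0,0],0],
    [[0,0,0],0],
    [[0,0,0],0],
    [[0,0,-30],0],
    [[0,0,-75],0],
    [[0,0,-115],0],
    [[0,0,-115],0]
  ],
  "fingers": 1
}}

```text
time: 5.35
tool_pos: [568.7, -226.3, 249.7]
tcp_rot: [179.5, -0.5, 17.8]
ft_force: [0.3, -0.2, -0.6]
finger_gap: 85.4
grip_force: 0.0
```

Request:
{"api": "step_arm", "payload": {
  "rows": [
    [[18,-45,0],-5],
    [[36,-90,0],-10],
    [[54,-135,0],-15],
    [[71,-180,0],-20],
    [[89,-225,0],-25],
    [[107,-270,0],-30],
    [[125,-315,0],-35],
    [[142,-360,0],-40],
    [[160,-405,0],-45],
    [[176,-447,0],-50],
    [[185,-471,0],-53.7],
    [[185,-471,0],-53.7]
  ]
}}

```text
time: 6.55
tool_pos: [597.0, 284.1, 240.5]
tcp_rot: [-179.9, -0.0, 71.8]
ft_force: [-0.6, -1.3, -0.8]
finger_gap: 85.0
grip_force: 0.0
```

```bash
python3 - <<'E'
from h import *
s=r.sense();print(s["tool_pos"],s["tcp_rot"],s["time"])
c=get_calibration("wrist");w=snapshot("wrist");np.save("w3.npy",c,allow_pickle=True)
T=get_calibration("top");t=snapshot("top")
a=np.hstack([cv2.resize(w,(400,300)),np.zeros((300,400,3),np.uint8)])
b=cv2.resize(w[160:340,200:440],(400,300),interpolation=cv2.INTER_CUBIC)
d=cv2.resize(t[170:265,360:480],(400,300),interpolation=cv2.INTER_CUBIC)
a[:,400:]=b
a=np.vstack([a,np.hstack([d,cv2.resize(w[:240,160:480],(400,300))])])
cv2.imwrite("pics/w3.png",a)
for p in([590.5,257.3,116],[604.2,298.1,177.4],[598.2,280.1,150.4]):print(proj(c,p))
E
```

```text
[596.95172872 284.11676595 240.5303921 ] [-1.79948344e+02 -3.52376925e-02  7.18478292e+01] 6.55
(np.float64(316.3612909792203), np.float64(272.26649399655633))
(np.float64(317.2992533361511), np.float64(243.4614847823456))
(np.float64(316.884231468751), np.float64(258.3558172670353))
```

View pics/w3.png

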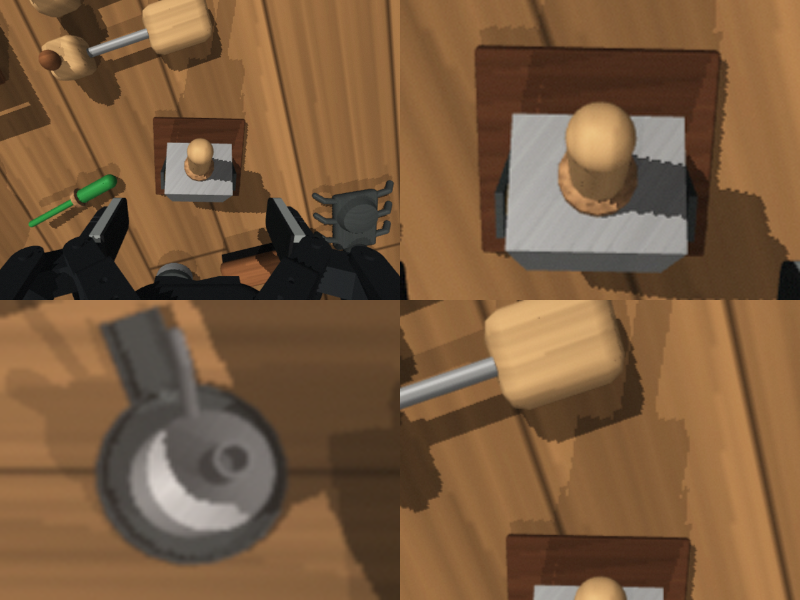

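The dauber end is at (320.6,239.8) and the collar at (318,271), within 4 px of prediction. The top crop shows the spout over the lip. Moving down to grip the handle.

Request:
{"api": "step_arm", "payload": {
  "rows": [
    [[-1.5,3,35],0],
    [[-1.5,3,65],0],
    [[-1.5,3,85],0],
    [[-1.5,3,96],0],
    [[-1.5,3,96],0],
    [[-1.5,3,96],0]
  ]
}}

```text
time: 7.25
tool_pos: [600.9, 277.4, 146.5]
tcp_rot: [179.9, -0.0, 71.4]
ft_force: [-0.0, -0.5, -0.1]
finger_gap: 85.4
grip_force: 0.0
```

Request:
{"api": "step_arm", "payload": {
  "rows": [
    [[0,0,0],0],
    [[0,0,0],0],
    [[0,0,0],0],
    [[0,0,0],0],
    [[0,0,0],0],
    [[0,0,0],0],
    [[0,0,0],0],
    [[0,0,0],0],
    [[0,0,0],0]
  ],
  "fingers": 0,
  "squeeze": 30
}}

```text
time: 8.15
tool_pos: [600.0, 278.3, 145.7]
tcp_rot: [-180.0, -0.0, 71.5]
ft_force: [-4.4, 2.6, 5.2]
finger_gap: 23.0
grip_force: 29.4
```

```bash
python3 - <<'E'
from h import *
T=get_calibration("top")
m=onz(T,429.6,220.7,144);s=onz(T,414,181.5,108);print(m,s,np.degrees(np.arctan2(*(s-m)[1::-1])),np.hypot(*(s-m)[:2]))
c=np.load("w3.npy",allow_pickle=True).item();print(onz(c,320.6,239.8,175),onz(c,318,271,118))
E
```

```text
[ 567.92459042 -223.18222539  144.        ] [ 661.37359299 -197.40582974  108.        ] 15.420657392367614 96.93883975927064
[606.27646112 298.73151163 175.        ] [592.17238546 258.68629964 118.        ]
```

Handle gripped (gap 23 mm). Drawing it out along its axis about 87 mm so the round tip stays just inside the mouth. Then I'll use the fixed mouth to swing the dauber upright in the pads.

Request:
{"api": "step_arm", "payload": {
  "rows": [
    [[3,-1,-4.5],0],
    [[8,-1,-11.5],0],
    [[13,-1,-18.5],0],
    [[18,-1,-25.5],0],
    [[23,-1,-33],0],
    [[28,-1,-40],0],
    [[33,-1,-47],0],
    [[38,-1,-54],0],
    [[43,-1,-61.5],0],
    [[47,-1,-67],0],
    [[50,-1,-71],0],
    [[50,-1,-71],0]
  ]
}}

```text
time: 9.35
tool_pos: [615.5, 326.2, 217.1]
tcp_rot: [180.0, -0.0, 71.5]
ft_force: [-0.7, -1.1, -0.4]
finger_gap: 23.0
grip_force: 29.2
```

Request:
{"api": "step_arm", "payload": {
  "rows": [
    [[0,0,0],0],
    [[0,0,0],0],
    [[0,0,0],0]
  ],
  "squeeze": 20
}}

```text
time: 9.65
tool_pos: [614.9, 325.4, 215.8]
tcp_rot: [-180.0, 0.0, 71.5]
ft_force: [-0.3, -0.2, -0.3]
finger_gap: 23.1
grip_force: 29.2
```

```bash
python3 - <<'E'
from h import *
s=r.sense();print(s["tool_pos"],s["tcp_rot"],s["finger_gap"],s["ft_force"],s["wrist_torque"])
w=snapshot("wrist");t=snapshot("scene")
a=np.hstack([cv2.resize(w,(400,300)),cv2.resize(t[110:230,310:470],(400,300),interpolation=cv2.INTER_CUBIC)])
cv2.imwrite("pics/d1.png",a)
E
```

```text
[614.90797992 325.35004985 215.80872204] [-1.79967006e+02  3.12816073e-02  7.14748650e+01] 23.073110944406544 [-0.29905089 -0.18774128 -0.30265863] [-0.03971686 -0.0200668   0.02992103]
```

Request:
{"api": "step_arm", "payload": {
  "rows": [
    [[-4,0,-4],0],
    [[-9,0,-8],0],
    [[-20,0,-13.5],0],
    [[-31,0,-18],0],
    [[-42.5,0,-21.5],0],
    [[-54.5,0,-24],0],
    [[-66,0,-26],0],
    [[-74,0,-26.5],0],
    [[-80,0,-26.5],0],
    [[-82,0,-26.5],0],
    [[-82,0,-26.5],0]
  ],
  "fingers": 0,
  "squeeze": 20
}}

```text
time: 10.85
tool_pos: [589.1, 247.6, 242.8]
tcp_rot: [180.0, 0.0, 71.5]
ft_force: [-0.5, 1.1, 0.3]
finger_gap: 23.2
grip_force: 19.3
```

```bash
python3 - <<'E'
from h import *
s=r.sense();print(s["tool_pos"],s["tcp_rot"],s["finger_gap"],s["ft_force"],s["wrist_torque"])
w=snapshot("wrist");np.save("w4.npy",get_calibration("wrist"),allow_pickle=True);cv2.imwrite("pics/d2w.png",w);t=snapshot("scene");cv2.imwrite("pics/d2s.png",t)
a=np.hstack([cv2.resize(w,(400,300)),cv2.resize(t[110:230,310:470],(400,300),interpolation=cv2.INTER_CUBIC)])
p=snapshot("top");cv2.imwrite("pics/d2t.png",p)
a=np.vstack([a,np.hstack([cv2.resize(p[150:270,130:290],(400,300)),cv2.resize(p[165:255,360:480],(400,300),interpolation=cv2.INTER_CUBIC)])])
cv2.imwrite("pics/d2.png",a)
E
```

```text
[589.10216143 247.58854773 242.82739025] [1.79990611e+02 4.14133232e-03 7.14697704e+01] 23.198192228045986 [-0.46458509  1.13133596  0.30098968] [ 0.26230017 -0.07810337  0.0106229 ]
```

View pics/d2.png

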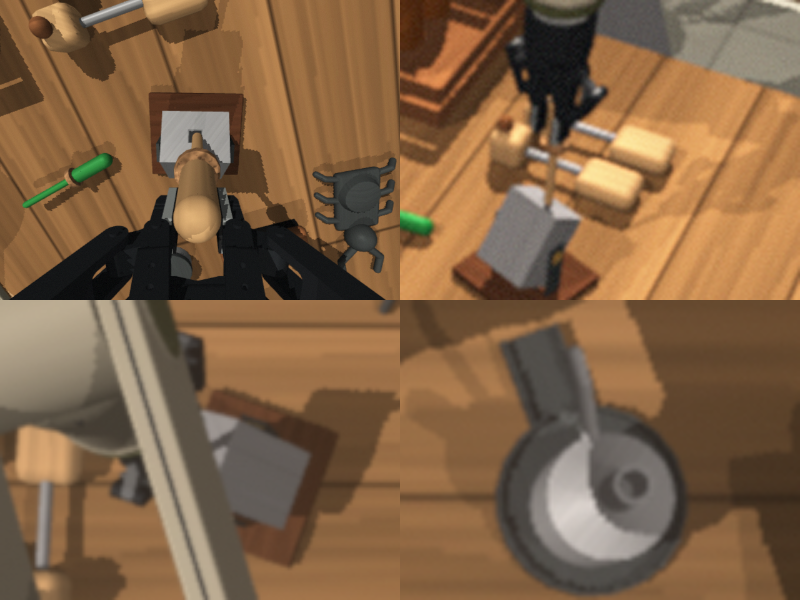

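The dauber stands about upright with its tip in the tin's mouth. In the wrist view the stem is at (315,216), the collar at (315,272), and the handle end ball centred at about (318,350). Next I'll estimate the remaining tilt and the can's spout angle.

```bash
python3 - <<'E'
from h import *
from scipy.optimize import least_squares
c=np.load("w4.npy",allow_pickle=True).item()
X=np.array([np.cos(np.radians(71.5)),np.sin(np.radians(71.5)),0]);Y=np.array([X[1],-X[0],0]);Z=np.array([0,0,1.])
G=np.array([589.1,247.6,250.8])
P=lambda q,s:G+q[1]*X+q[3]*Y+(s-138)*(np.sin(q[0])*X+np.sin(q[2])*Y+Z)
obs=[(99,315,272),(158,318,350)]
f=lambda q:np.concatenate([np.subtract(proj(c,P(q,s)),(u,v)) for s,u,v in obs])
q=least_squares(f,[0,0,0,0]).x
print("tilt x",np.degrees(q[0]),"off x",q[1],"tilt y",np.degrees(q[2]),"off y",q[3],"tip",P(q,0))
T=get_calibration("top")
u=lambda x,y:(360+(x-400)*.3,165+(y-300)*.3)
m=onz(T,*u(631,487),144);s=onz(T,*u(575,352),108);print(m,s,np.degrees(np.arctan2(*(s-m)[1::-1])),np.hypot(*(s-m)[:2]))
l=onz(T,*u(537,333),12);t=onz(T,*u(592,498),12);print(l,t,np.degrees(np.arctan2(*(l-t)[1::-1])),np.hypot(*(l-t)[:2]))
E
```

```text
tilt x -0.8375521589684226 off x 12.574277181116381 tilt y 0.9142163763726914 off y 1.930263893928187 tip [593.47240126 261.52363451 112.8       ]
[ 567.04480622 -222.51120045  144.        ] [ 663.42050465 -194.02282988  108.        ] 16.46752305148792 100.49807214843786
[ 696.52471061 -184.90731584   12.        ] [ 574.22432213 -223.90861218   12.        ] 17.68735581200091 128.3685558750391
```

```bash
python3 - <<'E'
from h import *
S=get_calibration("scene")
for x,y in((590.5,256),(593.5,261.5),(589,252)):
    print([np.round(proj(S,(x,y,z)),1) for z in (118,150,180)])
print(onz(S,369.6,191,120),onz(S,371.2,166,170))
g=cv2.imread("pics/d2s.png")
for v in range(160,196,4):
    print(v,[int(b[2])-int(b[0]) for b in g[v,362:380]])
E
```

```text
[array([367.7, 191.4]), array([368.5, 183.7]), array([369.3, 176.3])]
[array([369.4, 190.6]), array([370.2, 182.9]), array([371. , 175.5])]
[array([366.7, 192. ]), array([367.5, 184.4]), array([368.3, 177. ])]
[595.57806879 258.25798559 120.        ] [572.89001172 310.66705998 170.        ]
160 [46, 11, 1, -2, 2, 18, 49, 62, 42, 10, 3, 4, 1, -2, -2, 0, 7, 4]
164 [64, 47, 41, 51, 84, 100, 88, 59, 27, 5, 5, -2, -8, 4, 21, 62, 103, 117]
168 [37, 40, 43, 50, 65, 77, 73, 66, 58, 51, 51, 57, 62, 79, 89, 81, 70, 85]
172 [14, 7, 6, 4, 9, 9, 13, 34, 60, 68, 71, 81, 97, 108, 115, 123, 125, 123]
176 [116, 120, 120, 120, 119, 121, 103, 82, 76, 73, 48, 24, 10, 8, 7, 11, 14, 21]
180 [69, 90, 101, 105, 114, 116, 99, 81, 75, 81, 107, 122, 123, 122, 123, 118, 111, 102]
184 [58, 61, 58, 60, 78, 77, 74, 80, 75, 66, 68, 71, 77, 91, 100, 110, 113, 105]
188 [14, 12, 11, 15, 13, 30, 64, 79, 81, 95, 112, 116, 117, 115, 106, 91, 67, 50]
192 [10, 10, 10, 10, 12, 13, 17, 27, 20, 15, 12, 12, 24, 35, 51, 75, 98, 90]
```

Request:
{"api": "step_arm", "payload": {
  "rows": [
    [[0,0,-5],0],
    [[0,0,-15],0],
    [[0,0,-35],0],
    [[0,0,-60],0],
    [[0,0,-60],0]
  ],
  "squeeze": 40,
  "fingers": 0
}}

```text
time: 11.5
tool_pos: [590.7, 248.4, 308.5]
tcp_rot: [179.6, -0.2, 71.5]
ft_force: [-0.4, 0.3, 1.2]
finger_gap: 22.2
grip_force: 38.7
```

Request:
{"api": "step_arm", "payload": {
  "rows": [
    [[-30,8,0],0],
    [[-75,21,0],0],
    [[-120,33,0],0],
    [[-165,45,0],0],
    [[-210,58,0],0],
    [[-255,70,0],0],
    [[-300,83,0],0],
    [[-345,95,0],0],
    [[-390,107,0],0],
    [[-430,118,0],0],
    [[-455,125,5],0],
    [[-466,128,12],0]
  ]
}}

```text
time: 12.7
tool_pos: [562.0, -237.5, 290.7]
tcp_rot: [180.0, 0.0, 71.3]
ft_force: [0.3, 0.1, -0.4]
finger_gap: 22.1
grip_force: 38.8
```

Request:
{"api": "step_arm", "payload": {
  "rows": [
    [[0,0,0],0],
    [[0,0,0],0],
    [[0,0,0],0]
  ]
}}

```text
time: 13.0
tool_pos: [562.9, -233.2, 291.1]
tcp_rot: [180.0, -0.0, 71.6]
ft_force: [-0.2, 0.1, -0.0]
finger_gap: 22.3
grip_force: 38.8
```

```bash
python3 - <<'E'
from h import *
s=r.sense();print(s["tool_pos"],s["tcp_rot"],s["finger_gap"],s["ft_force"],s["time"])
c=get_calibration("wrist");w=snapshot("wrist");np.save("w5.npy",c,allow_pickle=True);cv2.imwrite("pics/e_w.png",w)
t=snapshot("scene");p=snapshot("top");cv2.imwrite("pics/e_s.png",t);cv2.imwrite("pics/e_t.png",p)
a=np.hstack([cv2.resize(w[120:420,195:445],(500,600),interpolation=cv2.INTER_CUBIC),
 np.vstack([cv2.resize(t[220:340,220:340],(300,300),interpolation=cv2.INTER_CUBIC),cv2.resize(p[165:265,365:465],(300,300),interpolation=cv2.INTER_CUBIC)])])
cv2.imwrite("pics/e.png",a)
E
```

```text
[ 562.88828369 -233.1761767   291.10940746] [ 1.79986362e+02 -2.07589559e-02  7.15800905e+01] 22.28684546320787 [-0.20365369  0.06213272 -0.01219242] 13.0
```

View pics/e.png

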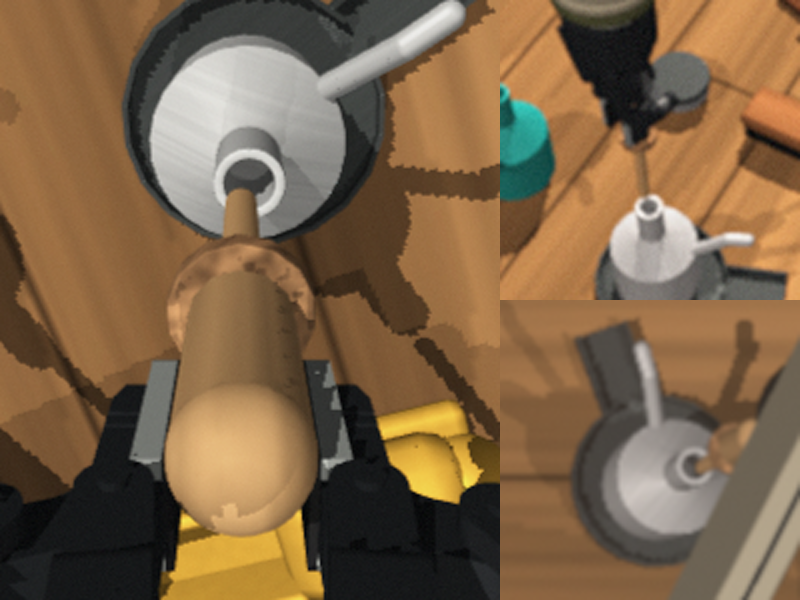

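The stem tip is at wrist (314.5,214), just in front of the rim centre (320.5,211). The collar is at (315.5,271), the handle ball at (315,350), and the spout lies over the lip. Computing the correction.

```bash
python3 - <<'E'
from h import *
from scipy.optimize import least_squares
c=np.load("w5.npy",allow_pickle=True).item()
a=np.radians(71.58);X=np.array([np.cos(a),np.sin(a),0]);Y=np.array([X[1],-X[0],0]);Z=np.array([0,0,1.])
G=np.array([562.9,-233.2,299.1])
# params: tilt x, off x, tilt y, off y, height shift
P=lambda q,s:G+q[1]*X+q[3]*Y+q[4]*Z+(s-138)*(np.sin(q[0])*X+np.sin(q[2])*Y+Z)
obs=[(5.5,314.5,222),(99,315.5,271),(158,315,350)]
for h in (None,0):
    f=lambda q:np.concatenate([np.subtract(proj(c,P(q if h is None else np.r_[q[:4],0],s)),(u,v)) for s,u,v in obs])
    q=least_squares(f,[0,0,0,0,0]).x
    if h==0:q[4]=0
    print(np.degrees(q[[0,2]]),q[[1,3,4]],f(q).round(1))
    m=onz(c,320.5,211,144)
    for s in (0,95):print(s,P(q,s),"mouth-pt in tool x,y",(m-P(q,s))@X,(m-P(q,s))@Y)
print(m)
E
```

```text
[4.03594064 0.05708087] [25.38336588  1.39600818 21.54413886] [ 0.3 -0.  -0.5  0.   0.2 -0. ]
0 [ 569.04565256 -218.72992114  182.64413886] mouth-pt in tool x,y -3.7310282658480576 4.182582307537153
95 [ 571.24818915 -212.41608425  277.64413886] mouth-pt in tool x,y -10.417338635665793 4.087938658602963
[0.52744451 0.0736353 ] [12.3232391   1.41033609  0.        ] [ 0.3 -1.7 -0.5  3.   0.2 -1.3]
0 [ 567.56230177 -223.10300521  161.1       ] mouth-pt in tool x,y 0.8867137549952967 4.208126620045545
95 [ 567.95447063 -222.31186564  256.1       ] mouth-pt in tool x,y 0.012189995891818394 4.086034701645515
[ 571.83501229 -223.59140641  144.        ]
```

Request:
{"api": "step_arm", "payload": {
  "rows": [
    [[0,4,0],0],
    [[0,4,0],0],
    [[0,4,7],0],
    [[0,4,14],0],
    [[0,4,21],0],
    [[0,4,28],0],
    [[0,4,35],0],
    [[0,4,35],0]
  ]
}}

```text
time: 13.95
tool_pos: [565.6, -235.6, 254.0]
tcp_rot: [-179.9, -0.0, 71.5]
ft_force: [-1.0, 0.3, -0.8]
finger_gap: 21.9
grip_force: 38.8
```

Request:
{"api": "step_arm", "payload": {
  "rows": [
    [[0,0,10],0],
    [[0,0,20],0],
    [[0,0,30],0],
    [[0,0,40],0],
    [[0,0,50],0],
    [[0,0,60],0],
    [[0,0,60],0]
  ]
}}

```text
time: 14.65
tool_pos: [565.3, -235.4, 193.4]
tcp_rot: [-179.8, -0.0, 71.5]
ft_force: [-0.6, 0.6, -1.1]
finger_gap: 22.4
grip_force: 38.8
```

Request:
{"api": "step_arm", "payload": {
  "rows": [
    [[0,0,4],0],
    [[0,0,8],0],
    [[0,0,11],0],
    [[0,0,13],0],
    [[0,0,13],0]
  ]
}}

```text
time: 15.15
tool_pos: [566.2, -235.9, 182.5]
tcp_rot: [-180.0, -0.0, 71.5]
ft_force: [0.8, 0.2, -0.6]
finger_gap: 22.1
grip_force: 38.8
```

Request:
{"api": "step_arm", "payload": {
  "rows": [
    [[0,0,2],0],
    [[0,0,4],0],
    [[0,0,6],0],
    [[0,0,6],0]
  ]
}}

```text
time: 15.55
tool_pos: [566.8, -236.3, 178.6]
tcp_rot: [179.9, 0.0, 71.5]
ft_force: [-3.4, 0.7, 8.5]
finger_gap: 22.2
grip_force: 39.7
```

Contact at the seating height. Press a touch more, then release and rise.

Request:
{"api": "step_arm", "payload": {
  "rows": [
    [[0,-1,2],0],
    [[0,-1,3],0],
    [[0,-1,3],0]
  ]
}}

```text
time: 15.85
tool_pos: [566.9, -236.5, 178.4]
tcp_rot: [179.7, 0.1, 71.5]
ft_force: [-6.7, 2.0, 20.2]
finger_gap: 22.0
grip_force: 41.0
```

Request:
{"api": "step_arm", "payload": {
  "rows": [
    [[0,0,-3],0],
    [[0,0,-3],0],
    [[0,0,-3],0],
    [[0,0,-3],0],
    [[0,0,-3],0],
    [[0,0,-25],0],
    [[0,0,-60],0],
    [[0,0,-100],0],
    [[0,0,-100],0]
  ],
  "fingers": 1
}}

```text
time: 16.75
tool_pos: [567.9, -236.9, 281.2]
tcp_rot: [179.4, 0.1, 71.5]
ft_force: [-0.7, -1.0, 0.4]
finger_gap: 85.3
grip_force: 0.0
```

```bash
python3 - <<'E'
from h import *
s=r.sense();print(s["tool_pos"],s["tcp_rot"],s["finger_gap"],s["ft_force"],s["time"])
c=get_calibration("wrist");w=snapshot("wrist");np.save("w6.npy",c,allow_pickle=True);cv2.imwrite("pics/f_w.png",w)
t=snapshot("scene");p=snapshot("top")
a=np.hstack([cv2.resize(w[0:400,60:560],(500,400)),
 np.vstack([cv2.resize(t[230:350,220:340],(300,300),interpolation=cv2.INTER_CUBIC),cv2.resize(p[165:265,365:465],(300,300),interpolation=cv2.INTER_CUBIC)])[:600]]) if 0 else None
L=np.zeros((600,500,3),np.uint8);L[:400]=w[0:400,60:560]
a=np.hstack([L,np.vstack([cv2.resize(t[230:350,220:340],(300,300),interpolation=cv2.INTER_CUBIC),cv2.resize(p[165:265,365:465],(300,300),interpolation=cv2.INTER_CUBIC)])])
cv2.imwrite("pics/f.png",a)
E
```

```text
[ 567.85479658 -236.86072342  281.16503327] [1.79399146e+02 9.21589795e-02 7.14913965e+01] 85.27177595880318 [-0.72922765 -0.95287827  0.40878298] 16.75
```

My ten picture views are used up, so I'll move the arm aside and check numerically by differencing against the first images.

Request:
{"api": "step_arm", "payload": {
  "rows": [
    [[0,0,-40],0],
    [[0,-40,-80],0],
    [[-40,-80,-80],0],
    [[-80,-100,-80],0],
    [[-120,-110,-80],0],
    [[-120,-110,-80],0]
  ]
}}

```text
time: 17.5
tool_pos: [419.4, -317.7, 351.9]
tcp_rot: [-179.8, 0.0, 71.2]
ft_force: [0.1, -0.3, 0.5]
finger_gap: 85.6
grip_force: 0.0
```

```bash
cat > chk.py <<'E'
from h import *
s=r.sense();print(s["tool_pos"],s["time"])
T=get_calibration("top");S=get_calibration("scene");W=get_calibration("wrist")
w=snapshot("wrist");p=snapshot("top");t=snapshot("scene")
for n,i in(("gw",w),("gs",t),("gt",p)):cv2.imwrite(f"pics/{n}.png",i)
m=np.array([568.5,-222.8,0])
def tan(i):  # wood/cork against grey can: red minus blue
    return i[...,2].astype(int)-i[...,0]
for n,c,i in(("scene",S,t),("top",T,p),("wrist",W,w)):
    print(n,"rim",np.round(proj(c,m+[0,0,144])),"collar",np.round(proj(c,m+[0,0,152])),"ball",np.round(proj(c,m+[0,0,207])),"end",np.round(proj(c,m+[0,0,219])),"spout",np.round(proj(c,m+[95,32,108])))
b=cv2.imread("pics/scene0.png")
print("scene diff (x-ranges by row)")
for v in range(272,306,2):
    d=np.abs(t[v,250:350].astype(int)-b[v,250:350]).sum(1)>60
    print(v,"".join("#" if x else "." for x in d))
print("scene red-blue")
for v in range(274,312,2):print(v,*tan(t)[v,264:296:2])
E
python3 chk.py
```

```text
[ 419.38740498 -317.71991053  351.87074063] 17.5
scene rim [279. 303.] collar [279. 301.] ball [277. 288.] end [277. 285.] spout [319. 316.]
top rim [429. 220.] collar [430. 220.] ball [436. 217.] end [438. 216.] spout [411. 181.]
wrist rim [455.  35.] collar [459.  33.] ball [490.  17.] end [498.  12.] spout [546. -40.]
scene diff (x-ranges by row)
272 ......................####.##.###.##.##...####...#.#.###..####..###........#...................#....
274 .....................#######.######..##..###.####..#.######.####..##.........................#..#...
276 ...................#####.###..##.####.#..###.#..##.###.#.#..##########..........................#..#
278 ...................####.#######.###..#..###...######..##...##..###.#....#.#.#.................##..##
280 ..................##############..##.#..#..#..##....##...####.####......##.#.##...............######
282 .................#########.##.##.#.#.#.##.##.#.#...##.####..###.#.#...#########.####............#..#
284 ..............###################.###.#...#.#.#####.#######.####.....#.##.###...##..................
286 .........
[... 1534 characters left out ...]
17 116 117 103 112 112 114 109 97 110 103 99 101 109 105
290 117 118 117 114 101 95 97 92 80 79 107 97 98 108 108 104
292 116 118 115 112 102 79 84 81 68 64 97 97 104 106 106 103
294 114 115 113 114 107 72 71 68 60 60 97 105 105 106 106 107
296 113 110 111 112 111 72 71 67 62 59 101 106 104 105 108 112
298 112 111 117 112 105 80 72 70 61 60 100 106 104 106 112 114
300 112 111 110 108 114 96 68 70 65 56 85 106 108 112 115 111
302 112 110 106 106 115 102 69 68 65 59 98 72 83 111 114 110
304 113 109 109 108 84 81 69 67 68 72 106 20 4 31 86 115
306 105 107 102 43 14 45 70 75 75 69 44 13 9 7 19 58
308 106 105 46 9 8 17 36 57 50 29 12 12 8 11 11 12
310 107 43 10 11 9 13 10 12 10 7 6 12 13 12 12 12
```

```bash
python3 - <<'E'
import cv2,numpy as np
t=cv2.imread("pics/gs.png").astype(int);p=cv2.imread("pics/gt.png").astype(int)
print("scene R, 268..290")
for v in range(278,312):print(v,*t[v,268:290,2])
print("top R-B 412..452 step2")
for v in range(200,244,2):print(v,*(p[v,408:454:2,2]-p[v,408:454:2,0]))
print("top spout R")
for v in range(172,200,2):print(v,*(p[v,396:432,2]-p[v,396:432,0]))
E
```

```text
scene R, 268..290
278 209 210 211 209 207 203 201 200 202 198 199 191 196 190 194 199 197 186 184 181 185 187
279 209 211 210 207 202 202 199 201 197 193 192 188 195 198 193 197 189 185 181 184 188 190
280 210 210 205 205 203 204 199 200 194 194 193 192 197 196 193 189 186 184 185 187 187 187
281 210 205 203 203 202 197 199 195 194 190 189 192 195 196 195 188 184 182 183 189 194 187
282 211 203 202 203 197 198 196 195 188 191 194 190 193 194 189 186 182 185 187 191 186 185
283 205 205 200 202 198 197 194 198 207 215 215 207 195 189 184 182 181 189 192 190 188 177
284 205 200 200 202 199 198 210 232 242 245 244 239 222 197 183 177 186 188 190 186 183 171
285 200 200 200 197 198 207 232 247 252 254 254 252 240 212 190 182 188 189 192 181 177 169
286 202 197 198 196 197 218 239 247 252 252 253 252 243 224 196 184 187 187 186 176 171 168
287 198 199 198 195 194 216 237 243 246 248 246 244 236 222 191 184 186 186 180 173 165 165
288 200 199 195 192 187 196 218 232 236 237 235 228 216 194 174 180 188 186 170 168 165 169
289 201 196 192 189 175 179 196 211 218 212 207 202 183 159 154 173 18
[... 4522 characters left out ...]
 93 93 93 92 93 93 93 93 93 92 92 92 92
188 12 12 12 11 10 10 10 11 10 10 10 10 10 11 10 10 12 14 15 14 18 49 84 93 94 93 94 94 94 94 93 94 94 94 95 94
190 11 12 13 11 10 10 10 9 9 10 10 10 10 10 10 10 12 13 13 13 13 27 71 90 92 92 93 93 93 93 93 93 94 92 93 93
192 13 12 13 12 10 9 10 9 10 10 10 11 10 10 10 11 11 12 12 12 12 19 43 72 84 85 86 86 87 88 88 87 87 88 87 87
194 23 11 12 13 12 10 10 10 10 10 10 9 10 10 10 10 11 11 12 13 12 18 36 62 78 84 84 84 85 85 85 84 84 84 84 85
196 43 16 12 13 13 12 11 10 10 9 10 9 10 9 11 10 11 12 12 11 12 12 17 32 50 52 46 50 63 71 72 73 77 77 78 83
198 62 38 15 12 13 12 11 10 11 10 9 10 9 9 10 10 10 11 11 12 12 11 11 11 11 11 11 13 17 25 31 35 42 47 53 63
```

The top and scene views agree with an upright, seated dauber. The collar disc is at (431,219.5) against an expected (430,220), and the handle end is at (437,216) against (438,216). The spout tip at (411.7,181), against (411,181), lies along the lip. Handing in.

```bash
python3 -c "
from bench import r
print(r.hand_in())"
```

```text
the job is handed in; nothing more can be done
None
```

I turned the can so its spout points along the tray's lip to within about 1°, seated the dauber upright in the neck with its collar on the rim, and handed the job in at about 17.7 s; the final check was by pixel measurements only, since I had used all ten picture views.

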